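Switch on the yellow work lamp

TASK

Switch on the yellow work lamp on the joiner's bench: slide the white switch pad in the recessed slot on its top all the way towards the lens end. Leave the blue lamp switched off and do not shift the roll of edge banding.

Things in the scene. Friction and masses are not known exactly. Their poses are not given: they have to be found in the camera images.
- yellow_switch_pad (a point): Centre of the top of the yellow lamp's white switch pad (22 mm along the slot, 33 across, 10.5 high), moving with it; x points along the slot to the lens end (on), z up. The pad's top is flush with the lamp's flat top, 54 mm above the bench. The slot round it is 102 x 36 mm, 12 mm deep. Fingertips fit in its empty part behind the pad (-x), 50 mm long when off, to push the pad's rear face.
- yellow_switch (a joint): Travel of that pad in m: 0 = off, 0.030 = fully on, at the end stop by the lens. Starts at 0 to 0.006; about 2 N of friction, no spring, stays where left. The empty part behind the pad grows by this value; green floor shows there when on. The lamp, a yellow case 100 mm wide, 280 long, slot mid-top, black bezel and pale lens at one end, wire ring at the other, is fixed by its magnetic foot.
- blue_switch (a joint): Travel of the switch pad of the blue lamp, a fixed bystander of the same shape and size, about 0.45 to 0.65 m from the yellow one across the bench: 0 = off, 0.030 = on. It starts at 0 to 0.006 and is to be left off.
- edging_roll: Bystander: a loose roll of white edge banding on a cardboard core, lying flat between the lamps: a ring of 104 mm outer and 60 mm inner diameter, 23 mm high, about 0.2 kg; origin at the centre of its underside, z up.

How it is judged:
By the outcome, as a careful person would: the job done as asked, in the order asked, and still so for the second after the job is handed in, with the robot touching nothing.
It also fails if it takes over 29 s, if anything falls off the work surface, if the arm or the gripper's body presses on something with over 40 N, if the wrist force passes 120 N, or if a joint passes its speed limit or range.

ROBOT

A 7-joint arm with a two-finger parallel gripper is mounted at the origin on the work surface. World frame = base frame: x ahead of the robot, y to its left, z up, the work surface at z = 0. Lengths are in m, angles in rad, forces in N, time in s.
With the tool pointing down it reaches from about 0.425 to 0.925 m from the base axis. Payload 6.8 kg.
Tool frame: the origin (TCP) lies between the finger pads; the fingertips stand 14 mm ahead of it and the grasp point (between the pads) lies 5 mm behind it; z points along the fingers, y is the line along which they close (so a half turn about z gives the same grasp; the last joint's range is limited). The gripper opens to 85 mm and grips with 20 to 120 N. Pads are 22 mm wide; open, the fingers measure 114 mm over their backs; the gripper's body (76 mm by 85 mm) begins 54 mm behind the grasp point. The pads swing forward as they close: fully open they stand 13 mm farther back than shut.
Start: joints at [1.019, 0.477, 0.022, 1.555, -0.011, 1.109, -0.083], TCP at [0.29, -0.61, 0.245] pointing down, gripper open.
Joint ranges: [-2.96, 2.96], [-0.34, 2.1], [-1.41, 1.46], [0.24, 2.44], [-1.37, 4.51], [0.17, 1.92], [-2.96, 2.96]. Speed limits (rad/s): [2.39, 2.39, 3.14, 3.14, 3.14, 3.14, 3.14].

INTERFACE

Orientations are given as a rotation vector (axis times angle).
In Python, from bench import r, eyes, ticket gives the robot as it stands. The module is installed in compiled form; this text tells all that it offers.
- The arm moves only by the tool arm_command, never from a script. Its argument "plan" is text: rows parted by semicolons, each of 4 numbers parted by spaces: the shift along the tool's x, y, z in m, then the turn about the tool's z in degrees. In form: tx ty tz yaw; .... A call has 1 to 20 rows; each row shifts and turns the commanded pose from where the row before left it, along the tool's axes as they then stand; what a row does not reach is not made up. A row lasts 1/8 s, in which the tool goes at most 62.5 mm and 10.7 degrees, less where a joint would pass 70% of its speed; a pose out of reach is approached as far as the arm can. A call is refused whole if a number of a shift passes 0.0625 or a number of a turn 10.7, either way. A call with a gripper value outside its range is refused whole. "hand" is the closure, from -1 (fully open) to 1 (shut), set as the call begins (left out, the last holds). The fingers move at their own pace and stop on an object; "grip_force" is the grip in N (left out, the last holds). Time passes only in rows, so rows that do not move let the fingers close. It gives the time, the measured TCP pose, the force, the opening and the grip force at its end, in the units of the state.
- r.get_obs(): the state, without advancing time (a new reading comes with each control period).
- eyes.grab_frame(name): name is "scene" or "side" or "wrist"; returns (picture, depth): 384x512x3 uint8, red, green, blue; 384x512 float32, m along the optical axis (not along the pixel's ray), 0 where there is no reading.
- eyes.calibration(name): a dict with "fov_y" (degrees; the focal length in pixels is half the picture's height over the tangent of half this angle, whatever the lens; pixels are square), "cx", "cy" (the principal point, pixels), "k1" (the pictures are not rectified: a ray, as slopes to the right and down, at radius r is drawn at 1 + k1 r^2 times it, then the intrinsics apply), "origin" and "attitude" of the camera in the world; the wrist camera has in their place "tool_from_camera" (4x4, takes a point from camera to tool coordinates, whose origin is the TCP and whose axes are the flange's). Camera axes: x right, y up, looking along -z (the intrinsics and any distortion apply to the point x, -y, -z); pixel columns grow to the right and rows downward; lengths in m; the calibration is good to about 2 mm. A picture is of the moment at which its call begins: read the wrist's pose just before it. calibration takes no time and is no camera call.
- ticket.hand_in(): hands the job in; it is judged then, once.
The state is a dict: "clock": time; "joints": joint angles; "qvel": joint speeds; "tau": joint torques, N m; "tcp_pos": TCP position; "orientation": TCP orientation; "contact_force": force on the tool from outside, world axes, zero at the start; "moment": the same for the moment, N m; "grip_width": finger opening in m; "gripper_force": force on a finger pad.
Only numpy, scipy, OpenCV 4.12 (cv2) and the standard library are available. Lean on these libraries where they do the work, as an engineer would, in place of code of your own. Each camera call takes 0.05 s, during which the arm holds its last target. There are 200 camera calls.

## Working session

There is one attempt and no reset: what is moved stays moved. The work goes in short steps, Python scripts to look and compute and a tool call to move; the robot and the scene stay as the last step left them, time stands still between calls to the robot, and variables do not carry over. Pictures are saved under pics/ and viewed, at most 10 in all, crops included, and the job is handed in when it is done.

Besides the shell and the picture viewer there is one more tool, called after "Emit:" in YAML: its name, and indented under it one key for each argument. arm_command: Moves the arm, as the interface text tells. Its arguments: {"type":"object","properties":{"plan":{"type":"string"},"hand":{"type":"number"},"grip_force":{"type":"number"}},"required":["plan"]}

```bash
mkdir -p pics; cat > h.py <<'E'
import numpy as np, cv2
from scipy.spatial.transform import Rotation as R
from bench import r, eyes, ticket
def cam(name, obs=None):
    c=eyes.calibration(name)
    if name=="wrist":
        T=np.eye(4); T[:3,:3]=R.from_rotvec(obs["orientation"]).as_matrix(); T[:3,3]=obs["tcp_pos"]
        T=T@np.array(c["tool_from_camera"]); o,A=T[:3,3],T[:3,:3]
    else:
        o=np.array(c["origin"]); a=np.array(c["attitude"])
        A=a if a.shape==(3,3) else R.from_rotvec(a).as_matrix()
    f=192/np.tan(np.radians(c["fov_y"])/2)
    K=np.array([[f,0,c["cx"]],[0,f,c["cy"]],[0,0,1]]); return K,np.array([c["k1"],0,0,0.]),o,A
def rays(px,C):
    K,d,o,A=C
    u=cv2.undistortPoints(np.array(px,float).reshape(-1,1,2),K,d).reshape(-1,2)
    return np.c_[u[:,0],-u[:,1],-np.ones(len(u))]@A.T
def onplane(px,C,z):
    v=rays(px,C); return C[2]+v*((z-C[2][2])/v[:,2])[:,None]
def grab(name,save=None):
    o=r.get_obs(); p,dp=eyes.grab_frame(name)
    if save: cv2.imwrite("pics/"+save,cv2.cvtColor(p,cv2.COLOR_RGB2BGR)); np.savez("pics/"+save[:-4],p=p,dp=dp,pos=o["tcp_pos"],ori=o["orientation"])
    return p,dp,cam(name,o)
E
python3 - <<'E'
from h import *
o=r.get_obs(); print(o)
for n in("scene","side","wrist"): print(n,eyes.calibration(n)); grab(n,n+"0.png")
a=[cv2.imread(f"pics/{n}0.png") for n in("scene","side","wrist")]
E
```

```text
{'clock': 0.0, 'joints': array([ 1.01887795,  0.47780936,  0.02234316,  1.55644014, -0.01152546,
        1.10930703, -0.08310117]), 'qvel': array([ 0.00070258,  0.00018789, -0.0009537 , -0.00045719,  0.00047885,
       -0.00053147,  0.0002821 ]), 'tau': array([ 1.23632843e-03, -5.96445072e+01,  1.60808645e+00, -2.81194943e+01,
        1.23282822e-02,  9.14891105e-03, -2.35823717e-05]), 'tcp_pos': array([ 0.28958952, -0.60909857,  0.24432433]), 'orientation': array([-3.06283682e+00, -6.91062277e-01,  8.10272677e-04]), 'contact_force': array([-0.72866645,  0.46805227, -0.37170778]), 'moment': array([-0.01945555, -0.01772744, -0.01325567]), 'gripper_force': 0.0, 'grip_width': 0.08539857325747231}
scene {'fov_y': 56.32874012700344, 'cx': 254.96552464401785, 'cy': 193.89542205721725, 'k1': 0.0018596482753982357, 'origin': array([ 0.87857456, -0.52645025,  0.67687364]), 'attitude': array([0.76835313, 0.19249037, 0.44637085])}
side {'fov_y': 51.93643040811738, 'cx': 253.59378548995235, 'cy': 194.98403545135818, 'k1': -0.007527436064591991, 'origin': array([0.23720743, 0.55710924, 0.58050003]), 'attitude': array([ 0.32277248, -1.1320344 , -2.35205011])}
wrist {'fov_y': 66.65979505755539, 'cx': 254.8599108051073, 'cy': 190.4863049613279, 'k1': 0.005236787821973602, 'tool_from_camera': array([[-4.01140589e-04,  9.56070031e-01,  2.93138083e-01,
         7.47031580e-02],
       [ 9.99999761e-01,  2.18211446e-04,  6.56738514e-04,
        -5.21930788e-04],
       [ 5.63921926e-04,  2.93138276e-01, -9.56069889e-01,
        -1.27745603e-01],
       [ 0.00000000e+00,  0.00000000e+00,  0.00000000e+00,
         1.00000000e+00]])}
```

View pics/scene0.png

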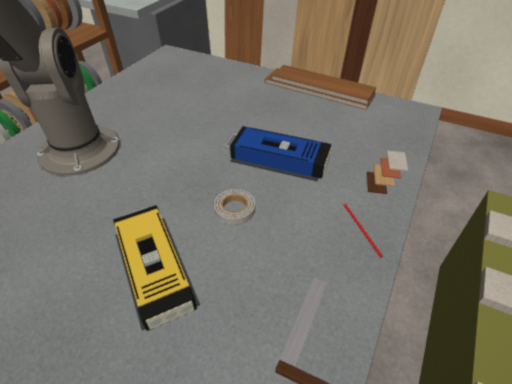

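View pics/side0.png

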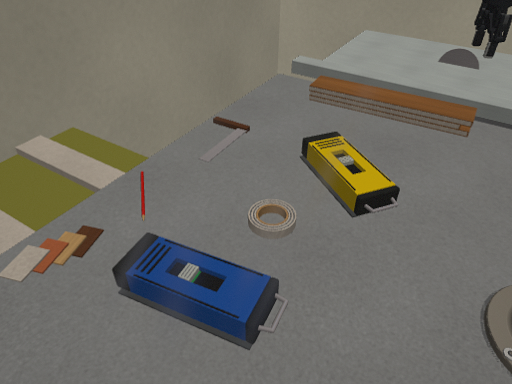

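The scene view shows the yellow lamp with its lens at about (168,313) and its white pad at about (151,258). In the side view the lens end is at (318,140), the pad at (347,160) and the roll at (272,216). The blue lamp is well away. Next I'll measure the pad and the slot axis.

```bash
python3 - <<'E'
from h import *
for n in("scene","side"):
    p=np.load(f"pics/{n}0.npz")["p"]; C=cam(n)
    hsv=cv2.cvtColor(p,cv2.COLOR_RGB2HSV)
    m=cv2.inRange(hsv,(20,150,90),(35,255,255))
    k,l,s,_=cv2.connectedComponentsWithStats(m); i=1+np.argmax(s[1:,4]); m=(l==i).astype(np.uint8)
    cs,h=cv2.findContours(m,cv2.RETR_CCOMP,cv2.CHAIN_APPROX_NONE)
    holes=[c for c,hh in zip(cs,h[0]) if hh[3]>=0 and cv2.contourArea(c)>60]
    for c in holes:
        q=onplane(c.reshape(-1,2),C,.054)[:,:2]
        rc=cv2.minAreaRect((q*1000).astype(np.float32)); print(n,"hole",cv2.contourArea(c),rc, cv2.boxPoints(rc).round(0).tolist())
    hm=np.zeros_like(m); cv2.drawContours(hm,[max(holes,key=cv2.contourArea)],-1,1,-1)
    w=(hm>0)&(hsv[...,1]<70)&(hsv[...,2]>110)
    ys,xs=np.nonzero(w); print("pad px",len(xs),xs.mean(),ys.mean())
    q=onplane(np.c_[xs,ys],C,.054)[:,:2]; print("pad",q.mean(0),cv2.minAreaRect((q*1000).astype(np.float32)))
    q=onplane(max(cs,key=cv2.contourArea).reshape(-1,2),C,.054)[:,:2]; print("case",cv2.minAreaRect((q*1000).astype(np.float32)))
E
```

```text
scene hole 629.5 ((473.9627685546875, -234.57777404785156), (40.13691329956055, 95.30345153808594), 53.932029724121094) [[424.0, -223.0], [501.0, -279.0], [524.0, -246.0], [447.0, -190.0]]
pad px 181 150.41436464088397 257.353591160221
pad [ 0.48091919 -0.23987318] ((480.814453125, -239.78172302246094), (33.74034881591797, 28.088363647460938), 54.595577239990234)
case ((467.5777282714844, -229.9307098388672), (100.01663970947266, 232.9559783935547), 53.43056869506836)Traceback (most recent call last):
  File "<stdin>", line 12, in <module>
ValueError: max() iterable argument is empty
```

Emit:
arm_command:
  plan: "0 0 0 -9.5; 0 0 0 -9.5; 0 0 0 -9.5; 0.034 -0.008 0.005 0; 0.034 -0.008 0.005 0; 0.034 -0.008 0.005 0; 0.034 -0.008 0.005 0; 0.034 -0.008 0.005 0; 0.034 -0.008 0.005 0; 0.034 -0.008 0.005 0; 0.034 -0.008 0.005 0; 0.034 -0.008 0.005 0; 0.034 -0.008 0.005 0; 0.034 -0.008 0.005 0; 0.034 -0.008 0.005 0; 0 0 0 0; 0 0 0 0"
  hand: 1

```text
clock: 2.28
tcp_pos: [0.4521, -0.224, 0.1853]
orientation: [2.8, 1.424, -0.001]
contact_force: [0.6, 0.5, -0.1]
grip_width: 0.0003
gripper_force: 0.0
```

```bash
python3 - <<'E'
from h import *
grab("wrist","w1.png")
o=r.get_obs(); print(o["clock"],o["tcp_pos"],R.from_rotvec(o["orientation"]).as_matrix().round(3),o["grip_width"])
E
```

```text
2.325 [ 0.45198316 -0.22442654  0.18529765] [[ 0.59   0.807 -0.   ]
 [ 0.807 -0.59  -0.001]
 [-0.001  0.    -1.   ]] -0.00037183947917090895
```

View pics/w1.png

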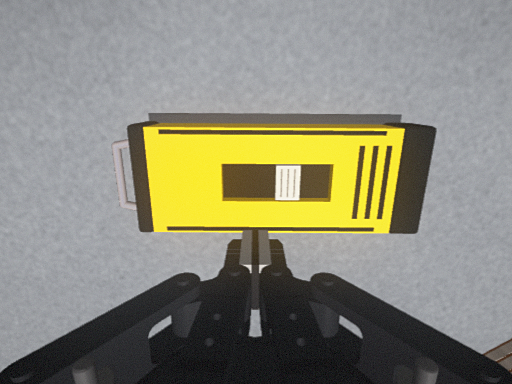

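The wrist view shows the slot at about (222–332, 163–202), the pad at about (288,183), and the lens to the right (tool +y). The slot is level in the picture, so the yaw is right. The fingertips are at about (257,240).

```bash
cat > m.py <<'E'
from h import *
import sys
def meas(f):
    d=np.load(f"pics/{f}.npz"); p=d["p"]
    o=dict(tcp_pos=d["pos"],orientation=d["ori"]); C=cam("wrist",o)
    A=R.from_rotvec(o["orientation"]).as_matrix()
    hsv=cv2.cvtColor(p,cv2.COLOR_RGB2HSV)
    m=cv2.inRange(hsv,(20,150,150),(35,255,255))
    cs,h=cv2.findContours(m,cv2.RETR_CCOMP,cv2.CHAIN_APPROX_NONE)
    hs=[c for c,hh in zip(cs,h[0]) if hh[3]>=0 and cv2.contourArea(c)>2000]
    t=lambda px,z:((onplane(px,C,z)-d["pos"])@A)*1000
    for c in hs:
        rc=cv2.minAreaRect(t(c.reshape(-1,2),.054)[:,:2].astype(np.float32)); print("slot in tool mm",rc)
    hm=np.zeros_like(m); cv2.drawContours(hm,[max(hs,key=cv2.contourArea)],-1,1,-1)
    w=(hm>0)&(hsv[...,1]<60)&(hsv[...,2]>110); ys,xs=np.nonzero(w)
    print("pad",cv2.minAreaRect(t(np.c_[xs,ys],.054)[:,:2].astype(np.float32)),"depth",np.median(d["dp"][w]))
    q=onplane([[xs.mean(),ys.mean()]],C,.054); print("pad world",q, "exp depth",-((q-C[2])@C[3])[0,2])
if __name__=="__main__": meas(sys.argv[1])
E
python3 m.py w1
```

```text
slot in tool mm ((3.425509452819824, 19.35478401184082), (36.23923110961914, 101.83908081054688), 0.016122616827487946)
pad ((3.496793746948242, 29.33443260192871), (32.422393798828125, 23.198314666748047), 0.0026275396812707186) depth 0.2695755
pad world [[ 0.47799805 -0.23815241  0.054     ]] exp depth 0.2684415819137993
```

Emit:
arm_command:
  plan: "0.0035 -0.0065 0.02 0; 0 0 0.025 0; 0 0 0.02 0; 0 0 0.015 0; 0 0 0.01 0; 0 0 0.01 0; 0 0 0.01 0; 0 0 0 0; 0 0 0 0"

```text
clock: 3.45
tcp_pos: [0.4496, -0.2167, 0.0755]
orientation: [2.8, 1.424, 0.001]
contact_force: [0.2, -0.6, 0.2]
grip_width: 0.0003
gripper_force: 0.0
```

```bash
python3 - <<'E'
from h import *
grab("wrist","w2.png")
E
python3 m.py w2
```

```text
slot in tool mm ((44.68305206298828, 20.94220733642578), (5.002387046813965, 200.33926391601562), 0.39171066880226135)Traceback (most recent call last):
  File "m.py", line 18, in <module>
    if __name__=="__main__": meas(sys.argv[1])
                             ~~~~^^^^^^^^^^^^^
  File "m.py", line 16, in meas
    print("pad",cv2.minAreaRect(t(np.c_[xs,ys],.054)[:,:2].astype(np.float32)),"depth",np.median(d["dp"][w]))
                                ~^^^^^^^^^^^^^^^^^^^
  File "m.py", line 11, in <lambda>
    t=lambda px,z:((onplane(px,C,z)-d["pos"])@A)*1000
                    ~~~~~~~^^^^^^^^
  File "h.py", line 19, in onplane
    v=rays(px,C); return C[2]+v*((z-C[2][2])/v[:,2])[:,None]
  File "h.py", line 16, in rays
    u=cv2.undistortPoints(np.array(px,float).reshape(-1,1,2),K,d).reshape(-1,2)
      ~~~~~~~~~~~~~~~~~~~^^^^^^^^^^^^^^^^^^^^^^^^^^^^^^^^^^^^^^^^
cv2.error: OpenCV(4.12.0) /io/opencv/modules/calib3d/src/undistort.dispatch.cpp:347: error: (-215:Assertion failed) CV_IS_MAT(_src) && CV_IS_MAT(_dst) && (_src->rows == 1 || _src->cols == 1) && (_dst->rows == 1 || _dst->cols == 1) && _src->cols + _src->rows - 1 == _dst->rows + _dst->cols - 1 && (CV_MAT_TYPE(_src->type) == CV_32FC2 || CV_MAT_TYPE(_src->type) == CV_64FC2) && (CV_MAT_TYPE(_dst->type) == CV_32FC2 || CV_MAT_TYPE(_dst->type) == CV_64FC2) in function 'cvUndistortPointsInternal'
```

View pics/w2.png

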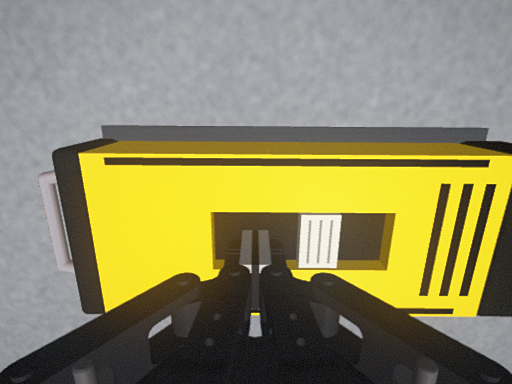

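The fingertips, at about (240–272, 232), are centred over the empty part of the slot (212–300). Now I'll go in.

Emit:
arm_command:
  plan: "-0.001 0 0.004 0; 0 0 0.004 0; 0 0 0.004 0; 0 0 0.0025 0; 0 0 0 0; 0 0 0 0"

```text
clock: 4.25
tcp_pos: [0.4488, -0.2175, 0.0608]
orientation: [2.8, 1.424, 0.0]
contact_force: [-0.1, -0.6, 0.1]
grip_width: -0.0001
gripper_force: 0.0
```

Emit:
arm_command:
  plan: "0 0.004 0 0; 0 0.004 0 0; 0 0.004 0 0; 0 0.004 0 0; 0 0.004 0 0; 0 0.004 0 0; 0 0.004 0 0; 0 0.004 0 0; 0 0.004 0 0; 0 0 0 0"

```text
clock: 5.5
tcp_pos: [0.4783, -0.2391, 0.0608]
orientation: [2.8, 1.424, 0.001]
contact_force: [-0.8, 0.2, 0.2]
grip_width: -0.0005
gripper_force: 0.2
```

```bash
python3 - <<'E'
from h import *
grab("wrist","w3.png")
E
```

```text
(no output)
```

View pics/w3.png

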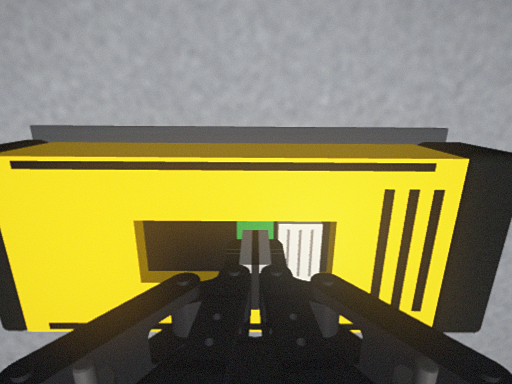

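The pad now spans about 278–322 and the end stop is at about 335. Green floor is showing, and about 6 mm is left.

Emit:
arm_command:
  plan: "0 0.002 0 0; 0 0.002 0 0; 0 0.001 0 0; 0 0.001 0 0; 0 0 0 0"

```text
clock: 6.18
tcp_pos: [0.4827, -0.2423, 0.0608]
orientation: [2.8, 1.424, 0.0]
contact_force: [-1.2, 1.1, 0.2]
grip_width: -0.0002
gripper_force: 0.9
```

Emit:
arm_command:
  plan: "0 0.001 0 0; 0 0.001 0 0; 0 0 0 0"

```text
clock: 6.55
tcp_pos: [0.4842, -0.2434, 0.0608]
orientation: [-2.8, -1.424, 0.0]
contact_force: [-1.6, 1.4, 1.1]
grip_width: -0.0002
gripper_force: 1.3
```

Emit:
arm_command:
  plan: "0 0.001 0 0; 0 0.001 0 0; 0 0 0 0"

```text
clock: 6.92
tcp_pos: [0.4845, -0.2436, 0.0606]
orientation: [-2.798, -1.424, 0.003]
contact_force: [-5.9, 4.4, 4.7]
grip_width: -0.0
gripper_force: 4.4
```

The tool has stopped moving and the force has risen to about 7 N, so the pad is at the end stop. I'll press 1 mm more, back off, lift and check.

Emit:
arm_command:
  plan: "0 0.001 0 0; 0 0 0 0; 0 -0.006 0 0; 0 -0.006 0 0; 0 -0.004 0 0; 0 0 -0.01 0; 0 0 -0.02 0; 0 0 -0.04 0; 0 0 -0.05 0; 0 0 0 0; 0 0 0 0"

```text
clock: 8.3
tcp_pos: [0.4737, -0.2359, 0.1811]
orientation: [2.8, 1.424, 0.001]
contact_force: [-0.2, -0.1, -0.3]
grip_width: 0.0001
gripper_force: 0.0
```

```bash
python3 - <<'E'
from h import *
grab("wrist","w4.png"); grab("scene","s4.png")
E
python3 m.py w4
```

```text
slot in tool mm ((0.9528627395629883, -4.193534851074219), (36.61781692504883, 102.72071075439453), 1.6510988473892212)
pad ((0.3726539611816406, 34.00960922241211), (33.14710998535156, 22.355867385864258), 0.026812858879566193) depth 0.26629448
pad world [[ 0.5016822 -0.255278   0.054    ]] exp depth 0.2653905781395968
```

View pics/w4.png

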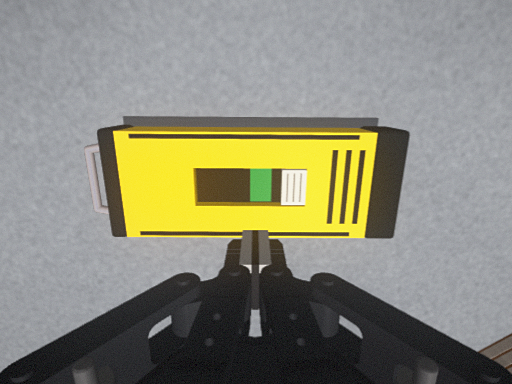

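```bash
python3 - <<'E'
from h import *
for f,a,b in(("w1",268,338),("w4",245,315)):
    p=np.load(f"pics/{f}.npz")["p"]; print(f)
    for y in (178,186):print([tuple(map(int,v)) for v in p[y,b-14:b-2]])
p=cv2.imread("pics/w4.png")[150:220,180:320]; cv2.imwrite("pics/w4c.png",cv2.resize(p,None,fx=5,fy=5,interpolation=cv2.INTER_NEAREST))
E
```

```text
w1
[(92, 76, 44), (96, 77, 47), (98, 81, 46), (97, 80, 50), (94, 77, 47), (123, 100, 38), (136, 110, 28), (135, 111, 19), (218, 186, 38), (250, 237, 49), (252, 241, 56), (251, 240, 58)]
[(101, 81, 51), (94, 78, 43), (96, 77, 50), (96, 80, 48), (116, 97, 43), (133, 108, 36), (134, 105, 22), (184, 159, 34), (249, 231, 51), (253, 243, 55), (251, 239, 53), (250, 239, 52)]
w4
[(207, 197, 180), (241, 237, 224), (246, 242, 231), (244, 241, 231), (245, 243, 238), (249, 241, 175), (250, 239, 70), (249, 237, 48), (250, 240, 57), (251, 239, 60), (251, 241, 63), (251, 240, 62)]
[(230, 225, 208), (245, 242, 229), (245, 241, 231), (245, 242, 236), (247, 242, 216), (250, 242, 132), (251, 240, 60), (250, 240, 57), (251, 241, 62), (250, 240, 60), (250, 239, 57), (250, 239, 60)]
```

View pics/w4c.png

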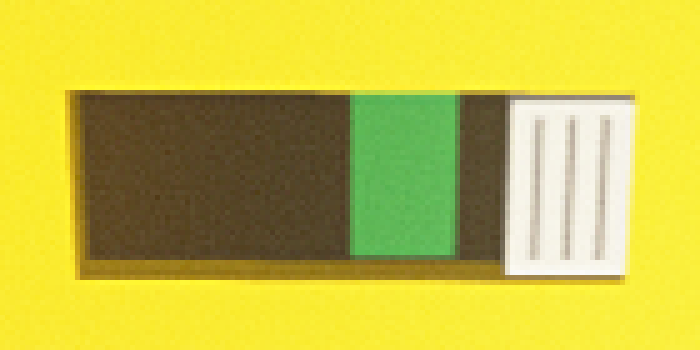

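View pics/s4.png

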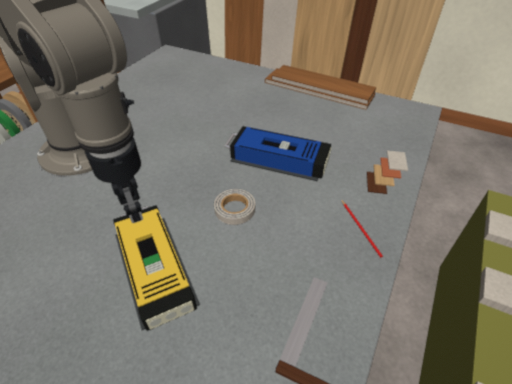

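The pad sits flush against the lens-end wall with no gap in the close-up. The blue lamp and the roll have not moved in the scene view, and the arm is clear.

```bash
python3 -c "
from bench import ticket
print(ticket.hand_in())"
```

```text
the job is handed in; nothing more can be done
None
```

I slid the yellow lamp's switch pad to its end stop at the lens end, left the blue lamp and the edging roll untouched, and handed the job in at about 8.4 s with the arm clear.

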